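Consolidate two part-filled specimen trays and stack the emptied one

TASK

Fill up the fixed tray from the loose one: slide all the specimen boxes across along their lanes, without lifting or tipping them, and press each row gently home until its backstop is felt to give by a few millimetres, so that the backstop stays pushed in and every box is inside the fixed tray. Then stack the emptied tray squarely on the pile of empty trays, either way round, and let go. Leave the jar, vial, brush and dish where they are.

Things in the scene. Friction and masses are not known exactly. Their poses are not given: they have to be found in the camera images.
- receiver: the fuller tray, white enamelled, fixed to the bench: two parallel lanes open at one end (mouth), walls and divider 28 mm high. Origin on the bench at the middle of the mouth; x runs along the lanes away from the mouth, y left, z up. Outside the mouth two flared guide cheeks, 20 mm high, reach to x = -52 mm and take the end of the loose tray
- lane_l (a point): middle of the mouth of the receiver's lane at y = +27 mm, on its floor, 3.5 mm above the bench; axes as the receiver's. Lane 46 mm wide, mouth flared, 178 mm long from mouth to backstop; takes four boxes (a full row is 146 to 170 mm long); starts with three, loosely spaced
- lane_r (a point): the same for the receiver's lane at y = -27 mm; it also takes four boxes and starts with two, loosely spaced
- dock (a point): where the loose tray's origin stands when docked: butted against the receiver's mouth with lanes in line, on the bench 88 mm before the mouth; axes as the receiver's
- backstop_l (a joint): aluminium backstop at the end of lane_l: an upright pad sliding along x, 0 to 12 mm; 0 as found. It yields from about 3 N on, then 1 mm more for each further newton; let go, it creeps back but stays pushed in by about 3 mm if it had gone farther. Sliding a row takes some 1 to 3 N more
- backstop_r (a joint): the same backstop at the end of lane_r
- donor: the emptier tray, white enamelled, loose, 0.2 to 0.33 kg: 176 x 106 mm, 28 mm high, floor 5 mm thick. Origin at the centre of its underside; x points to its open end (at x = +88 mm), which faces the receiver about 55 to 105 mm off; inside of its rear wall at x = -82 mm. Two lanes 44 mm wide, centred at y = +27 mm (one box in it) and -27 mm (two boxes); behind x = -20 mm both are free
- donor_divider (a point): middle of the top edge of the loose tray's divider: 10 mm thick, running the whole length between the lanes, 28 mm above the tray's underside, 23 mm above its floor; the tray can be pinched by it
- pile: pile of two empty trays of the same shape (176 x 106 mm), fixed, upper rims 56 mm above the bench. Origin on the bench below its centre; x along its lanes, z up
- box1: specimen box: closed brown card box with a thin dark line round it, a white paper label on top and a small brown specimen on it, 40 mm wide (across the lane), 26 mm high, its length along the lane between 34 and 44 mm and different from box to box; origin at the centre of its underside, x along the lane, z up; 40 to 85 g
- box2: specimen box, as box1
- box3: specimen box, as box1
- box4: specimen box, as box1
- box5: specimen box, as box1
- box6: specimen box, as box1
- box7: specimen box, as box1
- box8: specimen box, as box1
- jar: bystander: brown glass jar, 72 mm across, 85 mm high; origin at the centre of its underside
- vial: bystander: glass vial standing upright, 28 mm across, 56 mm high; origin at the centre of its underside
- brush: bystander: small brush lying down, 160 mm long, origin near its middle
- dish: bystander: low glass dish, 90 mm across, 16 mm high; origin at the centre of its underside

How it is judged:
At the end, for the whole second after the job is handed in: All eight boxes rest on the fixed tray's lane floors, wholly inside its mouth; both backstops stay pushed in more than 1.5 mm; the emptied tray lies flat and still on the pile's rims, centred within 15 mm and lengthwise parallel within 0.12 rad, either way round (x of box1 in the frame of receiver between 0.0175 and 0.19 m and y of box1 in the frame of receiver between -0.052 and 0.052 m and height (world z) of each of box1, box2, box3, box4, box5, box6, box7, box8 below 0.012 m and linear speed of each of box1, box2, box3, box4, box5, box6, box7, box8, donor below 0.02 m/s and x of box2 in the frame of receiver between 0.0185 and 0.19 m and y of box2 in the frame of receiver between -0.052 and 0.052 m and x of box3 in the frame of receiver between 0.0205 and 0.19 m and y of box3 in the frame of receiver between -0.052 and 0.052 m and x of box4 in the frame of receiver between 0.0215 and 0.19 m and y of box4 in the frame of receiver between -0.052 and 0.052 m and x of box5 in the frame of receiver between 0.0225 and 0.19 m and y of box5 in the frame of receiver between -0.052 and 0.052 m and x of box6 in the frame of receiver between 0.0185 and 0.19 m and y of box6 in the frame of receiver between -0.052 and 0.052 m and x of box7 in the frame of receiver between 0.0205 and 0.19 m and y of box7 in the frame of receiver between -0.052 and 0.052 m and x of box8 in the frame of receiver between 0.0225 and 0.19 m and y of box8 in the frame of receiver between -0.052 and 0.052 m and value of joint each of backstop_l, backstop_r above 0.0015 m and horizontal distance between donor and pile below 0.015 m and angle between the x axis of donor and the x axis of pile, either way round below 0.12 rad and height (world z) of donor between 0.053 and 0.06 m and angle between donor's own z axis and vertical below 0.05 rad); the robot touches nothing.
It fails at once if a specimen box is pressed by the fingers with more than 22 N (contact force between the fingers and box1 above 22 N or contact force between the fingers and box2 above 22 N or contact force between the fingers and box3 above 22 N or contact force between the fingers and box4 above 22 N or contact force between the fingers and box5 above 22 N or contact force between the fingers and box6 above 22 N or contact force between the fingers and box7 above 22 N or contact force between the fingers and box8 above 22 N).
It fails at once if a specimen box is lifted more than about 20 mm off the bench or tipped over (height (world z) of any of box1, box2, box3, box4, box5, box6, box7, box8 above 0.022 m or angle between any of box1, box2, box3, box4, box5, box6, box7, box8's own z axis and vertical above 0.5 rad).
It fails at once if a bystander (jar, vial, brush, dish) is moved by more than 30 mm (distance of any of jar, vial, brush, dish from where it was at the start of the episode above 0.03 m).
It also fails if it takes over 67 s, if anything falls off the work surface, if the arm or the gripper's body presses on something with over 40 N, if the wrist force passes 120 N, or if a joint passes its speed limit or range.

ROBOT

A 6-joint arm with a two-finger parallel gripper is mounted at the origin on the work surface. World frame = base frame: x ahead of the robot, y to its left, z up, the work surface at z = 0. Lengths are in m, angles in rad, forces in N, time in s.
With the tool pointing down it reaches from about 0.4 to 0.825 m from the base axis. Payload 7 kg.
Tool frame: the origin (TCP) lies at the very end of the fingers, on their centre line; the grasp point (between the pads) lies arm.hold_point_z behind it (arm.hold_point_z is the distance from the TCP to the grasp point, in m); z points along the fingers, y is the line along which they close (so a half turn about z gives the same grasp; the last joint's range is limited). The gripper opens to 88 mm and grips with 3 to 60 N. Pads are 19 mm wide; open, the fingers measure 130 mm over their backs; the gripper's body (78 mm by 193 mm) begins 47 mm behind the grasp point.
Start: joints at [-0.885, 0.359, 0.012, 0, -1.224, -0.288], TCP at [0.261, -0.622, 0.227] pointing down, gripper open.
Joint ranges: [-3.07, 3.07], [-1.43, 2.12], [-1.02, 1.25], [-3.03, 1.67], [-3.05, -0], [-3.03, 3.03]. Speed limits (rad/s): [2.39, 2.39, 3.01, 3.14, 3.14, 3.14].

INTERFACE

Orientations are given as [roll, pitch, yaw] about the fixed x, y, z axes, in that order (R = Rz(yaw) Ry(pitch) Rx(roll)).
In Python, from station import arm gives the robot as it stands.
- The arm moves only by the shell command python3 nudge.py 'ROWS' [FORCE]. ROWS is a JSON list of rows, 1 to 20 of them, each of 5 numbers: the finger opening in m, then dx, dy, dz in m, then a turn about the tool's z in rad; each row is the pose to reach, as a shift and turn from the pose commanded when the command began, along the tool's axes at that moment; what a row does not reach only later rows make up. A row lasts 1/12 s, in which the tool goes at most 0.0417 m and 0.125 rad, less where a joint would pass 70% of its speed; a pose out of reach is approached as far as the arm can. The fingers move at their own pace and stop on an object; FORCE is the grip in N (left out, the last holds). Time passes only in rows, so rows that do not move let the fingers close. It prints the time, the measured TCP pose, the force, the opening and the grip force at its end.
- arm.get_state(): the state, without advancing time (a new reading comes with each control period).
- arm.grab_frame(name): name is "scene" or "top"; returns the picture (384x512x3 uint8, red, green, blue); there is no depth.
- arm.camera_params(name): a dict with "fx", "fy", "cx", "cy" (pixels), "D" ([k1, k2, p1, p2, k3] as OpenCV has them; the pictures are not rectified), "T" (4x4, takes a point from camera to world coordinates). Camera axes: x right, y down, z forward; pixel columns grow to the right and rows downward; lengths in m; the calibration is good to about 2 mm. A picture is of the moment at which its call begins. camera_params takes no time and is no camera call.
- arm.job_done(): hands the job in; it is judged then, once.
The state is a dict: "t": time; "q": joint angles; "qd": joint speeds; "joint_efforts": joint torques, N m; "eef_pos": TCP position; "ee_rot": TCP orientation; "force": force on the tool from outside, world axes, zero at the start; "moment": the same for the moment, N m; "width": finger opening in m; "gripper_force": force on a finger pad.
Only numpy, scipy, OpenCV 4.12 (cv2) and the standard library are available. Lean on these libraries where they do the work, as an engineer would, in place of code of your own. Each camera call takes 0.05 s, during which the arm holds its last target. There are 200 camera calls.

## Working session

There is one attempt and no reset: what is moved stays moved. The work goes in short steps, Python scripts to look and compute and a shell command to move; the robot and the scene stay as the last step left them, time stands still between calls to the robot, and variables do not carry over. Pictures are saved under pics/ and viewed, at most 10 in all, crops included, and the job is handed in when it is done.

```bash
ls; mkdir -p pics; python3 - <<'E'
from station import arm
import cv2
for n in("scene","top"):
    f=arm.grab_frame(n); cv2.imwrite(f"pics/{n}0.png",cv2.cvtColor(f,cv2.COLOR_RGB2BGR))
    p=arm.camera_params(n); print(n,p)
print(arm.hold_point_z, arm.get_state())
E
```

```text
nudge.py
pics
station.py
scene {'fx': 440.5164480986668, 'fy': 440.5164480986668, 'cx': 247.38615269757918, 'cy': 197.94140051131308, 'D': array([-0.08670152,  0.        ,  0.        ,  0.        ,  0.        ]), 'T': array([[-0.69397224,  0.48762513, -0.5297398 ,  1.15412857],
       [ 0.71966281,  0.44720232, -0.53112665,  0.58220572],
       [-0.02208984, -0.74982119, -0.66127167,  0.78573602],
       [ 0.        ,  0.        ,  0.        ,  1.        ]])}
top {'fx': 474.3933176842424, 'fy': 474.3933176842424, 'cx': 260.24681169327, 'cy': 185.9871039800644, 'D': array([-0.1550832,  0.       ,  0.       ,  0.       ,  0.       ]), 'T': array([[-0.02591427, -0.98690563,  0.15920344,  0.37474106],
       [-0.99966038,  0.02602174, -0.00140993, -0.01799034],
       [-0.00275128, -0.15918591, -0.98724479,  1.12442171],
       [ 0.        ,  0.        ,  0.        ,  1.        ]])}
0.0188 {'t': 0.1, 'q': array([-8.84911420e-01,  3.59318210e-01,  1.11678217e-02, -2.99298934e-04,
       -1.22410475e+00, -2.88084074e-01]), 'qd': array([ 0.00075391, -0.00166518,  0.00308865,  0.00065655,  0.00151137,
       -0.00020519]), 'joint_efforts': array([-3.94386749e-03, -5.84162951e+01,  2.93747771e+01,  7.01545537e+00,
        1.01248693e-02, -7.91937191e-05]), 'eef_pos': array([ 0.26128666, -0.62191138,  0.22572369]), 'ee_rot': array([ 3.14011401e+00, -1.44726771e-04, -2.74389362e+00]), 'force': array([0.08386714, 0.81267229, 0.84990196]), 'moment': array([ 0.02655091, -0.04919117,  0.0359726 ]), 'gripper_force': 0.0, 'width': 0.08737353930252552}
```
View pics/scene0.png

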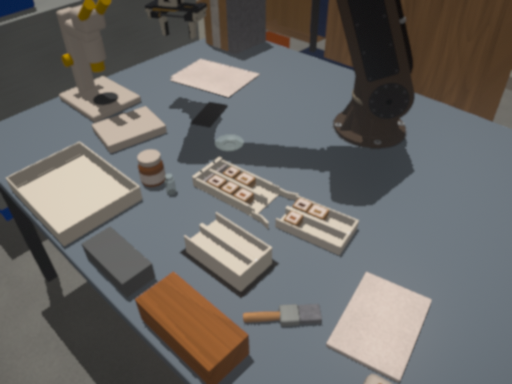

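```bash
python3 -c "
import cv2
a=cv2.imread('pics/top0.png');cv2.imwrite('pics/top0b.png',cv2.resize(a,(800,600),interpolation=cv2.INTER_CUBIC))"
```

View pics/top0b.png

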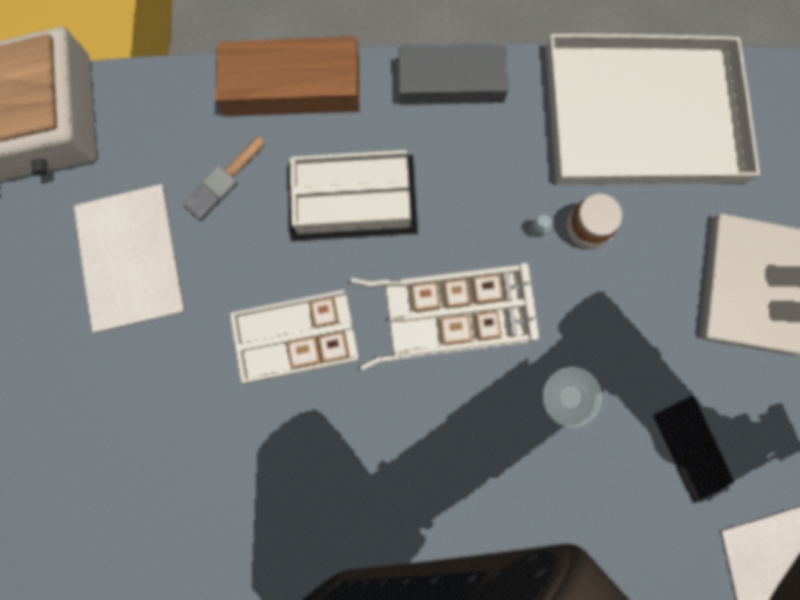

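The views show the donor around (295,335), the receiver around (462,312) with its lanes running image-right, and the pile around (352,195), all in scaled top-view pixels. The bystanders are clear of the working path. Next I'll measure the trays.

```bash
cat > h.py <<'E'
import numpy as np, cv2
from station import arm
def rays(cam,px):
    p=arm.camera_params(cam); K=np.array([[p['fx'],0,p['cx']],[0,p['fy'],p['cy']],[0,0,1]])
    u=cv2.undistortPoints(np.float64(px).reshape(-1,1,2),K,p['D']).reshape(-1,2)
    return p['T'][:3,3], np.c_[u,np.ones(len(u))]@p['T'][:3,:3].T
def onplane(cam,px,z):
    c,d=rays(cam,px); z=np.broadcast_to(z,len(d)); return (c+d*((z-c[2])/d[:,2])[:,None])[:,:2]
def project(cam,P):
    p=arm.camera_params(cam); K=np.array([[p['fx'],0,p['cx']],[0,p['fy'],p['cy']],[0,0,1]])
    Ti=np.linalg.inv(p['T']); return cv2.projectPoints(np.float64(P).reshape(-1,1,3),cv2.Rodrigues(Ti[:3,:3])[0],Ti[:3,3],K,p['D'])[0].reshape(-1,2)
def goto(pos,yaw):
    "shift & turn in tool axes from current pose to world pos, tool y along yaw+-90 (yaw: dir of tool x)"
    s=arm.get_state(); r,p,y=s['ee_rot']; cx,sx=np.cos(r),np.sin(r)
    R=cv2.Rodrigues(np.array([0,0,y]))[0]@cv2.Rodrigues(np.array([0,p,0.]))[0]@cv2.Rodrigues(np.array([r,0,0.]))[0]
    d=R.T@(np.array(pos)-s['eef_pos']); t=-(yaw-y); t=(t+np.pi/2)%np.pi-np.pi/2
    print('d',d.round(4),'turn',round(t,3),'q6',s['q'][5].round(2),'F',s['force'].round(1))
def tray(cam,px,zt=.028,zb=0.):
    "sides of a box-shaped tray from its outline pixels"
    c,_=rays(cam,[[0,0]]); q=onplane(cam,px,zt); (m,sz,a)=cv2.minAreaRect(np.float32(q*1000)); m=np.array(m)/1000
    th=np.deg2rad(a); th+= 0 if sz[0]>sz[1] else np.pi/2; h=np.array([max(sz),min(sz)])/2000
    ax=[np.array([np.cos(th),np.sin(th)]),np.array([-np.sin(th),np.cos(th)])]; out=[]
    for k in(0,1):
        for s in(1,-1):
            n=s*ax[k]; e=(q-m)@n; o=(q-m)@ax[1-k]; sel=(e>h[k]-.007)&(abs(o)<h[1-k]*.85)
            z=zb if n@(c[:2]-m)>h[k] else zt
            g=onplane(cam,px[sel],z); vx,vy,x0,y0=cv2.fitLine(np.float32(g),cv2.DIST_HUBER,0,1e-4,1e-4).ravel()
            out.append((n,z,g@n,np.arctan2(vy,vx),np.array([x0,y0])))
    return m,th,h,ax,out
E
python3 - <<'E'
from h import *
im=cv2.imread('pics/top0.png'); hsv=cv2.cvtColor(im,cv2.COLOR_BGR2HSV)
M=((hsv[...,2]>150)&(hsv[...,1]<70)).astype(np.uint8)
g=cv2.cvtColor(im,cv2.COLOR_BGR2LAB)
M=((g[...,2]>128)&(g[...,0]>110)).astype(np.uint8)*255
M[:90]=0;M[250:]=0;M[:,:140]=0;M[:,350:]=0
cv2.imwrite('pics/m.png',cv2.resize(np.hstack([M[90:250,140:350],g[90:250,140:350,2]*1]),None,fx=1.8,fy=1.8))
big=cv2.resize(cv2.merge([im]),None,fx=1,fy=1)
for c in cv2.findContours(M,cv2.RETR_EXTERNAL,cv2.CHAIN_APPROX_NONE)[0]:
    if cv2.contourArea(c)<800: continue
    c=c.reshape(-1,2); pile=c[:,1].mean()<150
    m,th,h,ax,out=tray('top',c,.056 if pile else .028)
    print('centre px',c.mean(0).round(),m.round(4),'th',th.round(4),'half',h.round(4))
    for n,z,e,a,p in out: print('  n',n.round(3),'z',z,'off',np.median(e).round(4),'ang',round(float(a),3))
a=im[90:250,140:350]; cv2.imwrite('pics/c.png',np.vstack([cv2.resize(a,(800,600),interpolation=cv2.INTER_CUBIC)]))
E
```

```text
centre px [188. 215.] [0.4881 0.1521] th 1.7454 half [0.0905 0.0554]
  n [-0.174  0.985] z 0.028 off 0.1542 ang 0.171
  n [ 0.174 -0.985] z 0.0 off 0.023 ang 0.178
  n [-0.985 -0.174] z 0.0 off -0.455 ang -1.395
  n [0.985 0.174] z 0.028 off 0.5611 ang -1.398Traceback (most recent call last):
  File "<stdin>", line 12, in <module>
  File "h.py", line 27, in tray
    g=onplane(cam,px[sel],z); vx,vy,x0,y0=cv2.fitLine(np.float32(g),cv2.DIST_HUBER,0,1e-4,1e-4).ravel()
  File "h.py", line 8, in onplane
    c,d=rays(cam,px); z=np.broadcast_to(z,len(d)); return (c+d*((z-c[2])/d[:,2])[:,None])[:,:2]
        ~~~~^^^^^^^^
  File "h.py", line 5, in rays
    u=cv2.undistortPoints(np.float64(px).reshape(-1,1,2),K,p['D']).reshape(-1,2)
      ~~~~~~~~~~~~~~~~~~~^^^^^^^^^^^^^^^^^^^^^^^^^^^^^^^^^^^^^^^^^
cv2.error: OpenCV(4.12.0) /io/opencv/modules/calib3d/src/undistort.dispatch.cpp:347: error: (-215:Assertion failed) CV_IS_MAT(_src) && CV_IS_MAT(_dst) && (_src->rows == 1 || _src->cols == 1) && (_dst->rows == 1 || _dst->cols == 1) && _src->cols + _src->rows - 1 == _dst->rows + _dst->cols - 1 && (CV_MAT_TYPE(_src->type) == CV_32FC2 || CV_MAT_TYPE(_src->type) == CV_64FC2) && (CV_MAT_TYPE(_dst->type) == CV_32FC2 || CV_MAT_TYPE(_dst->type) == CV_64FC2) in function 'cvUndistortPointsInternal'
```

View pics/m.png

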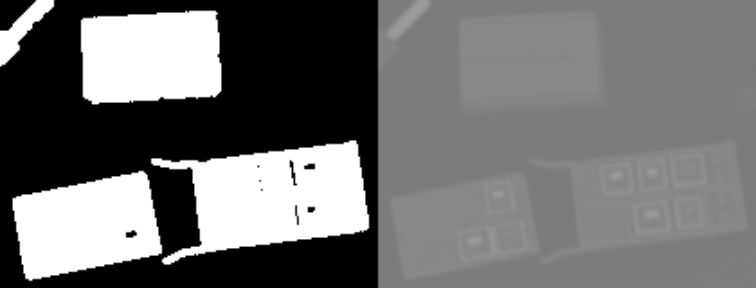

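```bash
python3 - <<'E'
from h import *
im=cv2.imread('pics/top0.png'); g=cv2.cvtColor(im,cv2.COLOR_BGR2LAB)
M=((g[...,2]>128)&(g[...,0]>110)).astype(np.uint8)*255
M[:90]=0;M[250:]=0;M[:,:170]=0;M[:,350:]=0
M=cv2.morphologyEx(M,cv2.MORPH_CLOSE,np.ones((5,5)));M=cv2.morphologyEx(M,cv2.MORPH_OPEN,np.ones((9,9)))
for c in cv2.findContours(M,cv2.RETR_EXTERNAL,cv2.CHAIN_APPROX_NONE)[0]:
    c=c.reshape(-1,2)
    if len(c)<80 or (c[:,0].mean()<220 and c[:,1].mean()>170): continue
    m,th,h,ax,out=tray('top',c,.056 if c[:,1].mean()<150 else .028)
    print('centre px',c.mean(0).round(),m.round(4),'th',th.round(4),'half',h.round(4))
    for n,z,e,a,p in out: print('  n',n.round(3),'z',z,'off',np.median(e).round(4),'ang',round(float(a),3))
a=im[165:232,215:350]; cv2.imwrite('pics/c.png',cv2.resize(a,(800,397),interpolation=cv2.INTER_CUBIC))
E
```

```text
centre px [295. 199.] [ 0.5196 -0.0998] th 1.671 half [0.1105 0.0596]
  n [-0.1    0.995] z 0.028 off -0.0433 ang 0.088
  n [ 0.1   -0.995] z 0.028 off 0.2604 ang 0.083
  n [-0.995 -0.1  ] z 0.0 off -0.4507 ang -1.474
  n [0.995 0.1  ] z 0.028 off 0.5654 ang -1.473
centre px [223. 121.] [0.7035 0.063 ] th 1.6002 half [0.09   0.0589]
  n [-0.029  1.   ] z 0.056 off 0.1311 ang 0.039
  n [ 0.029 -1.   ] z 0.056 off 0.0464 ang 0.03
  n [-1.    -0.029] z 0.0 off -0.6622 ang -1.539
  n [1.    0.029] z 0.056 off 0.7628 ang -1.541
```

View pics/c.png

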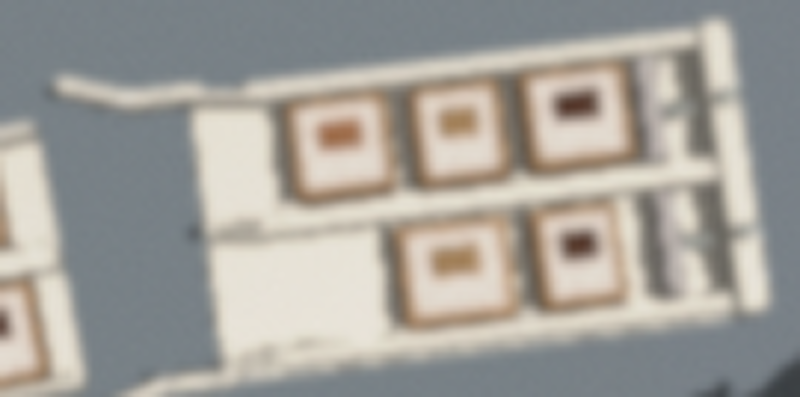

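The crop shows the mouth's floor edge from (193,108) to (220,368), three boxes in the left lane and two in the right. I'll locate the mouth, then cross-check against the scene camera.

```bash
python3 - <<'E'
from h import *
f=800/135
px=np.array([[193,108],[220,368],[200,236]])/f+[215,165]-.4
print('mouth', onplane('top',px[:2],.0035).round(4), onplane('top',px[:2],.0035).mean(0).round(4),'divider end top',onplane('top',px[2:],.028).round(4))
# cheek tip left (52,85) height 20
print('cheek tips',onplane('top',np.array([[55,85]])/f+[215,165]-.4,.02).round(4))
# backstops left pad x~650,y 60..155 ; rear
print('pads',onplane('top',np.array([[640,108],[655,243]])/f+[215,165]-.4,.028).round(4))
im=cv2.imread('pics/scene0.png'); g=cv2.cvtColor(im,cv2.COLOR_BGR2LAB)
M=((g[...,2]>130)&(g[...,0]>105)).astype(np.uint8)*255
M[:150]=0;M[295:]=0;M[:,:180]=0;M[:,365:]=0
cv2.imwrite('pics/ms.png',cv2.resize(M[150:295,180:365],None,fx=2,fy=2))
M=cv2.morphologyEx(M,cv2.MORPH_CLOSE,np.ones((5,5)));M=cv2.morphologyEx(M,cv2.MORPH_OPEN,np.ones((9,9)))
for c in cv2.findContours(M,cv2.RETR_EXTERNAL,cv2.CHAIN_APPROX_NONE)[0]:
    c=c.reshape(-1,2)
    if len(c)<80: continue
    try: m,th,h,ax,out=tray('scene',c,.056 if c[:,1].mean()>235 and c[:,0].mean()<260 else .028)
    except Exception as e: print('fail',c.mean(0)); continue
    print('centre px',c.mean(0).round(),m.round(4),'th',th.round(4),'half',h.round(4))
    for n,z,e,a,p in out: print('  n',n.round(3),'z',z,'off',np.median(e).round(4),'ang',round(float(a),3))
E
```

```text
mouth [[0.564  0.0115]
 [0.4586 0.0031]] [0.5113 0.0073] divider end top [[0.5088 0.0092]]
cheek tips [[0.572 0.066]]
pads [[ 0.5552 -0.1662]
 [ 0.5012 -0.1696]]
centre px [228. 249.] [0.7196 0.0789] th 1.6003 half [0.1005 0.0664]
  n [-0.03  1.  ] z 0.0 off 0.1271 ang 0.038
  n [ 0.03 -1.  ] z 0.056 off 0.0392 ang 0.098
  n [-1.   -0.03] z 0.056 off -0.6565 ang -1.536
  n [1.   0.03] z 0.0 off 0.7575 ang -1.544
centre px [316. 223.] [0.4984 0.1588] th 1.7476 half [0.0905 0.0652]
  n [-0.176  0.984] z 0.0 off 0.1506 ang 0.187
  n [ 0.176 -0.984] z 0.028 off 0.018 ang 0.209
  n [-0.984 -0.176] z 0.028 off -0.4559 ang -1.409
  n [0.984 0.176] z 0.0 off 0.5579 ang -1.396
centre px [236. 187.] [ 0.5303 -0.0835] th 1.663 half [0.1268 0.0694]
  n [-0.092  0.996] z 0.0 off -0.0251 ang 0.618
  n [ 0.092 -0.996] z 0.028 off 0.2565 ang 0.103
  n [-0.996 -0.092] z 0.028 off -0.4546 ang -1.488
  n [0.996 0.092] z 0.0 off 0.5646 ang -1.482
```

View pics/ms.png

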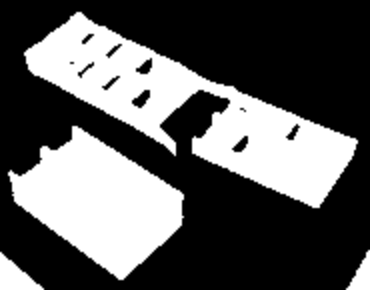

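```bash
python3 - <<'E'
from h import *
goto([.48,-.2,.15],-1.396);goto([.4803,.2022,.12],-1.396);goto([.4803,.2022,.009],-1.396)
E
```

```text
d [-0.3651  0.3042  0.0761] turn -1.348 q6 -0.29 F [0.1 0.8 0.8]
d [-0.5211  0.6748  0.1066] turn -1.348 q6 -0.29 F [0.1 0.8 0.8]
d [-0.5211  0.6746  0.2176] turn -1.348 q6 -0.29 F [0.1 0.8 0.8]
```

```bash
python3 nudge.py '[[0.036,-0.04,0.03,0.01,-0.12],[0.036,-0.08,0.06,0.02,-0.24],[0.036,-0.11,0.09,0.03,-0.36],[0.036,-0.14,0.12,0.04,-0.48],[0.036,-0.18,0.15,0.05,-0.6],[0.036,-0.21,0.18,0.06,-0.72],[0.036,-0.24,0.21,0.07,-0.84],[0.036,-0.28,0.24,0.08,-0.96],[0.036,-0.31,0.27,0.08,-1.08],[0.036,-0.34,0.3,0.08,-1.2],[0.036,-0.36,0.33,0.08,-1.3],[0.036,-0.38,0.36,0.08,-1.348],[0.036,-0.4,0.39,0.08,-1.348],[0.036,-0.42,0.42,0.08,-1.348],[0.036,-0.44,0.46,0.08,-1.348],[0.036,-0.45,0.5,0.08,-1.348],[0.036,-0.47,0.54,0.09,-1.348],[0.036,-0.49,0.58,0.1,-1.348],[0.036,-0.5,0.62,0.1,-1.348],[0.036,-0.5211,0.6748,0.1066,-1.348]]'; python3 - <<'E'
from h import *
goto([.4803,.2022,.12],-1.396);goto([.4803,.2022,.009],-1.396)
E
```

```text
t: 1.77
eef_pos: [0.4817, 0.1558, 0.1246]
ee_rot: [3.141, -0.0, -1.396]
force: [1.4, -0.8, 0.0]
width: 0.0359
gripper_force: 0.0
d [-0.0459 -0.0067  0.0045] turn 0.0 q6 -0.53 F [ 1.4 -0.8  0. ]
d [-0.0459 -0.0067  0.1155] turn 0.0 q6 -0.53 F [ 1.4 -0.8  0. ]
```

```bash
python3 nudge.py '[[0.036,0,0,0,0],[0.036,0,0,0,0]]'; python3 - <<'E'
from h import *
goto([.4803,.2022,.05],-1.396);goto([.4803,.2022,.009],-1.396)
E
```

```text
t: 1.93
eef_pos: [0.4819, 0.1559, 0.1243]
ee_rot: [3.141, -0.0, -1.392]
force: [-0.5, -0.5, -0.3]
width: 0.0359
gripper_force: 0.0
d [-0.0459 -0.0067  0.0742] turn 0.004 q6 -0.52 F [-0.5 -0.5 -0.3]
d [-0.0459 -0.0068  0.1152] turn 0.004 q6 -0.52 F [-0.5 -0.5 -0.3]
```

```bash
python3 nudge.py '[[0.036,-0.03,-0.0067,0.02,0.004],[0.036,-0.0459,-0.0067,0.05,0.004],[0.036,-0.0459,-0.0067,0.085,0.004],[0.036,-0.0459,-0.0067,0.105,0.004],[0.036,-0.0459,-0.0067,0.114,0.004],[0.036,-0.0459,-0.0067,0.114,0.004],[0.0,-0.0459,-0.0067,0.114,0.004],[0.0,-0.0459,-0.0067,0.114,0.004],[0.0,-0.0459,-0.0067,0.114,0.004],[0.0,-0.0459,-0.0067,0.114,0.004],[0.0,-0.0459,-0.0067,0.114,0.004]]' 30; python3 - <<'E'
from h import *
f=arm.grab_frame('top');cv2.imwrite('pics/t1.png',cv2.resize(cv2.cvtColor(f,cv2.COLOR_RGB2BGR)[130:260,120:360],(800,433),interpolation=cv2.INTER_CUBIC))
E
```

```text
t: 2.85
eef_pos: [0.481, 0.2003, 0.0119]
ee_rot: [-3.141, 0.001, -1.4]
force: [-2.3, -1.7, 8.3]
width: 0.0097
gripper_force: 30.0
```

View pics/t1.png

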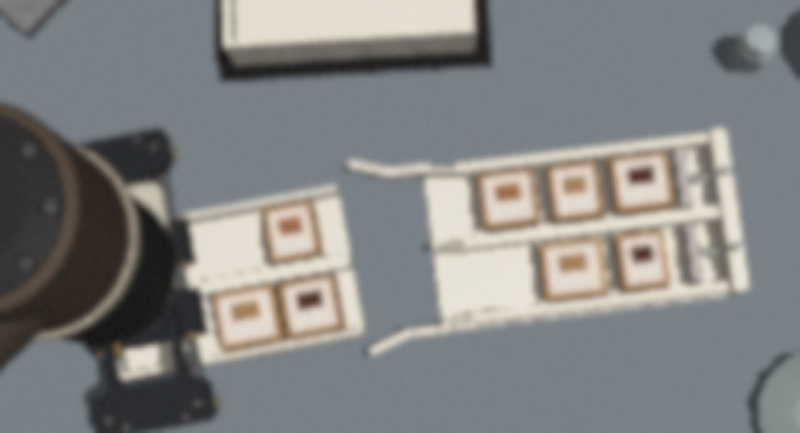

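```bash
python3 - <<'E'
from h import *
goto([.4932,.1925,.013],-1.477);goto([.4979,.1427,.013],-1.477)
E
```

```text
d [ 0.0098 -0.0106 -0.0011] turn 0.077 q6 -0.6 F [-3.4 -0.5  8.1]
d [ 0.0597 -0.0068 -0.0011] turn 0.077 q6 -0.6 F [-3.4 -0.5  8.1]
```

```bash
python3 nudge.py '[[0.0,0,0,-0.002,0],[0.0,0.005,-0.005,-0.002,0.04],[0.0,0.01,-0.0105,-0.002,0.077],[0.0,0.015,-0.0102,-0.002,0.077],[0.0,0.025,-0.0095,-0.002,0.077],[0.0,0.035,-0.0087,-0.002,0.077],[0.0,0.045,-0.0079,-0.002,0.077],[0.0,0.05,-0.0075,-0.002,0.077],[0.0,0.05,-0.0075,-0.002,0.077]]'; python3 - <<'E'
from h import *
f=arm.grab_frame('top');cv2.imwrite('pics/t2.png',cv2.resize(cv2.cvtColor(f,cv2.COLOR_RGB2BGR)[130:260,120:360],(800,433),interpolation=cv2.INTER_CUBIC))
goto([.4979,.1427,.013],-1.477)
E
```

```text
t: 3.65
eef_pos: [0.4966, 0.1506, 0.0128]
ee_rot: [3.141, -0.0, -1.478]
force: [-0.1, 0.3, -4.0]
width: 0.0097
gripper_force: 30.0
d [ 0.0086 -0.0003 -0.0002] turn -0.001 q6 -0.58 F [-0.4  0.2 -4.8]
```

View pics/t2.png

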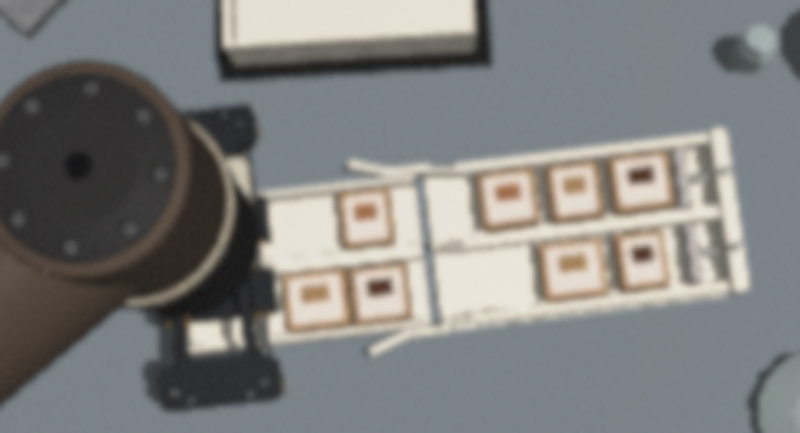

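The donor is aligned between the cheeks. The remaining gap is the dark seam at (428,250), about 5 mm wide, so I'll push it shut.

```bash
python3 nudge.py '[[0.0,0.003,0,0,0],[0.0,0.005,0,0,0],[0.0,0.007,0,0,0],[0.0,0.007,0,0,0]]'; python3 nudge.py '[[0.0,0.002,0,0,0],[0.0,0.003,0,0,0],[0.0,0.003,0,0,0]]'
```

```text
t: 4.03
eef_pos: [0.4976, 0.1452, 0.0128]
ee_rot: [3.141, -0.0, -1.477]
force: [-0.3, 0.3, -4.7]
width: 0.0099
gripper_force: 30.0
t: 4.28
eef_pos: [0.498, 0.1431, 0.0129]
ee_rot: [-3.141, 0.001, -1.477]
force: [-2.2, 3.9, -4.7]
width: 0.0097
gripper_force: 30.0
```

```bash
python3 nudge.py '[[0.0,0.001,0,0,0],[0.0,0.002,0,0,0],[0.0,0.002,0,0,0]]'; python3 nudge.py '[[0.0,0.001,0,0,0],[0.0,0.002,0,0,0],[0.0,0.002,0,0,0]]'
```

```text
t: 4.53
eef_pos: [0.4986, 0.143, 0.0133]
ee_rot: [-3.139, 0.004, -1.477]
force: [-6.9, 14.0, -3.0]
width: 0.0096
gripper_force: 30.0
t: 4.78
eef_pos: [0.4991, 0.143, 0.0136]
ee_rot: [-3.138, 0.006, -1.477]
force: [-12.8, 25.1, 0.5]
width: 0.0095
gripper_force: 30.0
```

Firmly docked, with 25 N and no further motion. Now I'll release and set the finger opening so one finger sits in each lane.

```bash
python3 nudge.py '[[0.033,-0.006,0,0,0],[0.033,-0.006,0,0,0],[0.033,-0.006,0,0,0],[0.033,-0.006,0,0,0]]'; python3 - <<'E'
from h import *
x=np.array([np.cos(-1.477),np.sin(-1.477)]); m=np.array([.5113,.0074]); s=arm.get_state()
d=s['eef_pos'][:2]-m; print('rec frame',(d@x).round(4),(d@[-x[1],x[0]]).round(4),s['moment'])
E
```

```text
t: 5.12
eef_pos: [0.4979, 0.1441, 0.013]
ee_rot: [-3.141, -0.0, -1.477]
force: [-0.1, -0.1, 1.2]
width: 0.0302
gripper_force: 0.0
rec frame -0.1373 -0.0006 [-0.0168196   0.10372463 -0.09652287]
```

```bash
python3 nudge.py '[[0.033,0.01,0,0,0],[0.033,0.02,0,0,0],[0.033,0.028,0,0,0],[0.033,0.034,0,0,0],[0.033,0.04,0,0,0],[0.033,0.046,0,0,0],[0.033,0.052,0,0,0],[0.033,0.058,0,0,0],[0.033,0.064,0,0,0],[0.033,0.07,0,0,0],[0.033,0.076,0,0,0],[0.033,0.082,0,0,0],[0.033,0.088,0,0,0],[0.033,0.094,0,0,0],[0.033,0.1,0,0,0],[0.033,0.106,0,0,0],[0.033,0.11,0,0,0]]';  python3 - <<'E'
from h import *
f=arm.grab_frame('top');cv2.imwrite('pics/t3.png',cv2.resize(cv2.cvtColor(f,cv2.COLOR_RGB2BGR)[130:260,120:360],(800,433),interpolation=cv2.INTER_CUBIC))
print(arm.get_state()['moment'])
E
```

```text
t: 6.53
eef_pos: [0.5082, 0.0342, 0.0129]
ee_rot: [-3.141, 0.0, -1.477]
force: [-1.4, 1.3, 0.2]
width: 0.033
gripper_force: 0.8
[-0.10021327  0.07794995  0.00657603]
```

View pics/t3.png

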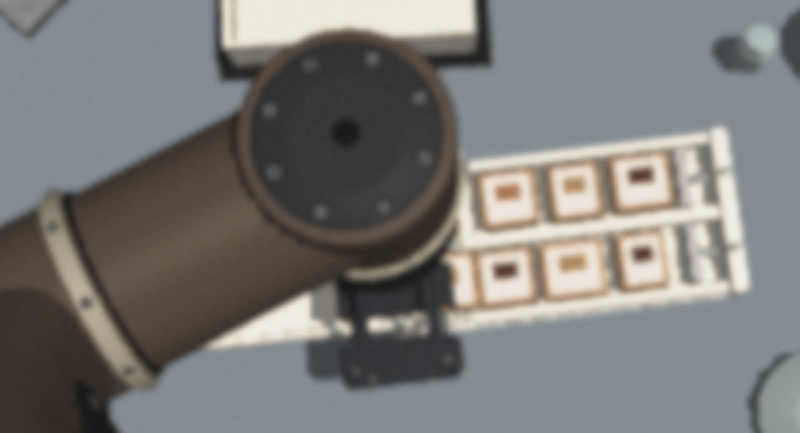

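The right row is now chained up behind the mouth at about (450,275), and the left row is following. Next come small steps with force readings.

```bash
python3 nudge.py '[[0.033,0.005,0,0,0],[0.033,0.01,0,0,0],[0.033,0.014,0,0,0],[0.033,0.018,0,0,0],[0.033,0.022,0,0,0]]'; for i in 1 2 3 4 5 6; do python3 nudge.py '[[0.033,0.001,0,0,0],[0.033,0.002,0,0,0]]' | grep -E 'eef|force:'; python3 -c "
from station import arm;print(arm.get_state()['moment'].round(3))"; done
```

```text
t: 7.0
eef_pos: [0.5101, 0.0126, 0.0128]
ee_rot: [3.141, 0.0, -1.477]
force: [-0.6, 2.9, -0.2]
width: 0.0331
gripper_force: 1.0
eef_pos: [0.5103, 0.0107, 0.0128]
force: [-0.0, 2.6, 0.5]
gripper_force: 1.0
[0.716 0.209 0.045]
eef_pos: [0.5105, 0.0089, 0.0128]
force: [0.1, 1.0, 0.1]
gripper_force: 1.0
[ 0.725  0.172 -0.022]
eef_pos: [0.5107, 0.007, 0.0129]
force: [-0.6, 2.0, -1.2]
gripper_force: 1.2
[ 0.912  0.173 -0.016]
eef_pos: [0.5109, 0.005, 0.0129]
force: [-0.6, 2.4, -0.4]
gripper_force: 1.2
[0.918 0.179 0.012]
eef_pos: [0.5111, 0.0029, 0.0129]
force: [0.4, 2.1, -1.5]
gripper_force: 1.2
[0.858 0.195 0.015]
eef_pos: [0.5114, 0.0013, 0.0129]
force: [-0.8, 6.7, -1.1]
gripper_force: 3.4
[ 2.531  0.533 -0.187]
```

```bash
for i in 1 2 3; do python3 nudge.py '[[0.033,0.001,0,0,0],[0.033,0.001,0,0,0]]' | grep -E 'eef|force:'; python3 -c "
from station import arm;print(arm.get_state()['moment'].round(3))"; done
```

```text
eef_pos: [0.5115, 0.0004, 0.0129]
force: [-1.7, 5.7, -1.3]
gripper_force: 2.9
[ 2.117  0.489 -0.17 ]
eef_pos: [0.5117, -0.0004, 0.0129]
force: [-0.2, 6.4, -1.0]
gripper_force: 3.5
[ 2.585  0.545 -0.194]
eef_pos: [0.5119, -0.0012, 0.0129]
force: [-1.7, 8.0, -0.5]
gripper_force: 4.0
[ 2.959  0.499 -0.162]
```

```bash
for i in 1 2 3 4; do python3 nudge.py '[[0.033,0.001,0,0,0],[0.033,0.001,0,0,0]]' | grep -E 'eef|force:'; python3 -c "
from station import arm;print(arm.get_state()['moment'].round(3))"; done
```

```text
eef_pos: [0.512, -0.0021, 0.0129]
force: [-0.9, 8.0, -0.6]
gripper_force: 4.5
[ 3.296  0.566 -0.21 ]
eef_pos: [0.5122, -0.003, 0.0129]
force: [-1.6, 10.4, -0.7]
gripper_force: 4.9
[ 3.614  0.7   -0.19 ]
eef_pos: [0.5123, -0.0038, 0.013]
force: [-2.5, 10.5, -0.8]
gripper_force: 5.4
[ 3.923  0.711 -0.244]
eef_pos: [0.5125, -0.0047, 0.013]
force: [-1.9, 10.9, -0.9]
gripper_force: 5.8
[ 4.243  0.803 -0.291]
```

Only the right row is giving, by about 6 mm: the stiffness is 1 N/mm and the moment sits on the right side. I'll back off, turn 90°, and press the left row alone with closed fingers.

```bash
python3 nudge.py '[[0.033,-0.003,0,0,0],[0.033,-0.009,0,0,0],[0.033,-0.015,0,0,0],[0.033,-0.02,0,-0.025,0],[0.033,-0.02,0,-0.05,0],[0.0,-0.02,0,-0.06,-0.12],[0.0,-0.02,0,-0.06,-0.24],[0.0,-0.02,0,-0.06,-0.36],[0.0,-0.02,0,-0.06,-0.48],[0.0,-0.02,0,-0.06,-0.6],[0.0,-0.02,0,-0.06,-0.72],[0.0,-0.02,0,-0.06,-0.84],[0.0,-0.02,0,-0.06,-0.96],[0.0,-0.02,0,-0.06,-1.08],[0.0,-0.02,0,-0.06,-1.2],[0.0,-0.02,0,-0.06,-1.32],[0.0,-0.02,0,-0.06,-1.44],[0.0,-0.02,0,-0.06,-1.571],[0.0,-0.02,0,-0.06,-1.571]]'; python3 - <<'E'
from h import *
x=np.array([np.cos(-1.477),np.sin(-1.477)]); y=np.array([-x[1],x[0]]); m=np.array([.5113,.0074])
for a,z in((-.010,.05),(-.010,.012),(.003,.012)): goto([*(m+a*x+.027*y),z],-1.477+np.pi/2)
E
```

```text
t: 10.75
eef_pos: [0.5099, 0.014, 0.0729]
ee_rot: [3.141, 0.0, 0.1]
force: [-0.4, 0.3, -1.0]
width: 0.0002
gripper_force: 0.0
d [ 0.0278 -0.0032  0.0229] turn 0.006 q6 1.26 F [-0.4  0.3 -1. ]
d [ 0.0278 -0.0032  0.0609] turn 0.006 q6 1.26 F [-0.4  0.3 -1. ]
d [0.0277 0.0098 0.0609] turn 0.006 q6 1.26 F [-0.4  0.3 -1. ]
```

```bash
python3 nudge.py '[[0.0,0.0278,-0.012,0.0,0.006],[0.0,0.0278,-0.012,0.02,0.006],[0.0,0.0278,-0.012,0.04,0.006],[0.0,0.0278,-0.012,0.055,0.006],[0.0,0.0278,-0.012,0.06,0.006],[0.0,0.0278,-0.008,0.06,0.006],[0.0,0.0278,-0.004,0.06,0.006],[0.0,0.0278,-0.004,0.06,0.006]]'; for i in 1 2 3 4 5 ; do python3 nudge.py '[[0.0,0,0.001,0,0],[0.0,0,0.002,0,0]]' | grep -E 'eef|force:'; python3 -c "
from station import arm;print(arm.get_state()['moment'].round(3))"; done
```

```text
t: 11.42
eef_pos: [0.5379, 0.0201, 0.0138]
ee_rot: [-3.141, -0.001, 0.087]
force: [0.4, -0.5, 0.5]
width: 0.0002
gripper_force: 0.0
eef_pos: [0.5381, 0.0185, 0.0138]
force: [0.1, 0.6, 0.1]
gripper_force: 0.0
[-0.075  0.168 -0.005]
eef_pos: [0.5379, 0.0165, 0.0133]
force: [-1.4, 0.3, 0.6]
gripper_force: 0.0
[-0.053  0.112 -0.021]
eef_pos: [0.5379, 0.0145, 0.013]
force: [0.1, 0.6, -0.9]
gripper_force: 0.0
[-0.089  0.129 -0.034]
eef_pos: [0.5381, 0.0125, 0.0129]
force: [-0.3, 0.4, 0.6]
gripper_force: 0.0
[-0.121  0.185 -0.042]
eef_pos: [0.5382, 0.0105, 0.0128]
force: [-0.2, 0.5, 0.5]
gripper_force: 0.0
[-0.114  0.148  0.003]
```

```bash
for i in 1 2 3 4 5 ; do python3 nudge.py '[[0.0,0,0.001,0,0],[0.0,0,0.0015,0,0]]' | grep -E 'eef|force:'; python3 -c "
from station import arm;print(arm.get_state()['moment'].round(3))"; done
```

```text
eef_pos: [0.5383, 0.0089, 0.0128]
force: [-0.3, -0.1, 0.5]
gripper_force: 0.0
[-0.106  0.17   0.006]
eef_pos: [0.5385, 0.0075, 0.0129]
force: [0.1, 0.4, -0.4]
gripper_force: 0.0
[-0.122  0.136 -0.009]
eef_pos: [0.5386, 0.006, 0.0129]
force: [0.0, -0.0, -0.0]
gripper_force: 0.0
[-0.127  0.154 -0.029]
eef_pos: [0.5388, 0.0045, 0.0129]
force: [0.0, 0.4, -0.4]
gripper_force: 0.0
[-0.134  0.137 -0.03 ]
eef_pos: [0.5389, 0.003, 0.0129]
force: [0.1, -0.5, 0.5]
gripper_force: 0.0
[-0.168  0.077  0.027]
```

```bash
for i in 1 2 3 4 5 6; do python3 nudge.py '[[0.0,0,0.001,0,0],[0.0,0,0.0015,0,0]]' | grep -E 'eef|force:'; python3 -c "
from station import arm;print(arm.get_state()['moment'].round(3))"; done
```

```text
eef_pos: [0.5392, 0.0021, 0.0129]
force: [-1.0, 6.1, 0.1]
gripper_force: 2.7
[1.84  0.554 0.018]
eef_pos: [0.5394, 0.0008, 0.0129]
force: [-1.2, 7.2, -0.2]
gripper_force: 3.3
[ 2.319  0.513 -0.018]
eef_pos: [0.5396, -0.0005, 0.0129]
force: [-1.3, 8.8, 0.4]
gripper_force: 4.0
[ 2.768  0.638 -0.04 ]
eef_pos: [0.5398, -0.0017, 0.0129]
force: [-1.5, 8.7, 0.5]
gripper_force: 4.6
[3.263 0.809 0.017]
eef_pos: [0.5399, -0.003, 0.0129]
force: [-2.2, 11.5, -0.4]
gripper_force: 5.3
[ 3.719  0.843 -0.036]
eef_pos: [0.5401, -0.0043, 0.0129]
force: [-1.6, 11.3, 0.2]
gripper_force: 6.0
[ 4.217  0.948 -0.02 ]
```

Left row is also home, giving about 6 mm. I'll retreat and check.

```bash
python3 nudge.py '[[0.0,0,-0.003,0,0],[0.0,0,-0.008,0,0],[0.0,0,-0.013,0,0],[0.0,-0.02,-0.02,-0.04,0],[0.0,-0.03,-0.05,-0.06,0.12],[0.0,-0.035,-0.085,-0.06,0.24],[0.0,-0.035,-0.12,-0.06,0.36],[0.0,-0.035,-0.16,-0.06,0.48],[0.0,-0.035,-0.2,-0.06,0.6],[0.0,-0.035,-0.22,-0.06,0.72],[0.0,-0.035,-0.22,-0.06,0.84],[0.0,-0.035,-0.22,-0.06,0.96],[0.0,-0.035,-0.22,-0.06,1.08],[0.0,-0.035,-0.22,-0.06,1.2],[0.0,-0.035,-0.22,-0.06,1.32],[0.0,-0.035,-0.22,-0.06,1.44],[0.036,-0.035,-0.22,-0.06,1.564],[0.036,-0.035,-0.22,-0.06,1.564]]'; python3 - <<'E'
from h import *
f=cv2.cvtColor(arm.grab_frame('top'),cv2.COLOR_RGB2BGR);cv2.imwrite('pics/t4raw.png',f)
cv2.imwrite('pics/t4.png',cv2.resize(f[130:260,120:360],(800,433),interpolation=cv2.INTER_CUBIC))
E
```

```text
t: 15.58
eef_pos: [0.4852, 0.2102, 0.0728]
ee_rot: [3.141, -0.0, -1.482]
force: [0.2, -0.1, -0.1]
width: 0.0088
gripper_force: 0.0
```

View pics/t4.png

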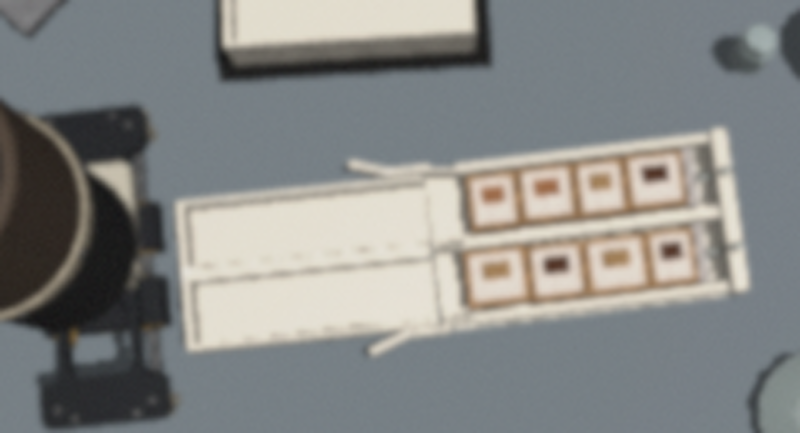

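The picture shows both rows packed tight against pushed-in pads, at (692,178) and (706,250). The donor is empty, with its outline from (180,200) to (437,325).

```bash
python3 - <<'E'
from h import *
c=onplane('top',np.array([[177,202],[425,180],[437,326],[187,350]])/3.333+[119.6,129.6],.028); print(c.round(4),c.mean(0).round(4))
x=np.array([np.cos(-1.477),np.sin(-1.477)])
p=np.array([.503,.095])-.003*x; goto([*p,.06],-1.477); goto([*p,.0125],-1.477)
E
```

```text
[[0.5469 0.1865]
 [0.558  0.0111]
 [0.4552 0.005 ]
 [0.4425 0.1794]] [0.5007 0.0955]
d [ 0.1133 -0.0065  0.0129] turn 0.003 q6 -0.68 F [-0.1 -0.4  0.2]
d [ 0.1133 -0.0065  0.0604] turn 0.003 q6 -0.68 F [-0.1 -0.4  0.2]
```

```bash
python3 nudge.py '[[0.036,0.04,-0.0025,0,0.003],[0.036,0.08,-0.005,0,0.003],[0.036,0.1133,-0.0072,0.01,0.003],[0.036,0.1133,-0.0072,0.03,0.003],[0.036,0.1133,-0.0072,0.05,0.003],[0.036,0.1133,-0.0072,0.06,0.003],[0.036,0.1133,-0.0072,0.06,0.003],[0.0,0.1133,-0.0072,0.06,0.003],[0.0,0.1133,-0.0072,0.06,0.003],[0.0,0.1133,-0.0072,0.06,0.003],[0.0,0.1133,-0.0072,0.06,0.003],[0.0,0.1133,-0.0072,0.06,0.003]]' 45
```

```text
t: 16.63
eef_pos: [0.503, 0.0983, 0.0135]
ee_rot: [3.142, 0.0, -1.478]
force: [-3.4, 1.8, 6.6]
width: 0.01
gripper_force: 45.0
```

```bash
python3 nudge.py '[[0.0,-0.004,0,-0.003,0],[0.0,-0.01,0,-0.006,0],[0.0,-0.012,0,-0.02,0],[0.0,-0.012,0,-0.045,0],[0.0,-0.012,0,-0.07,0],[0.0,-0.012,0,-0.09,0],[0.0,-0.012,0,-0.1,0],[0.0,-0.012,0,-0.1,0],[0.0,-0.012,0,-0.1,0]]'; python3 - <<'E'
from h import *
f=cv2.cvtColor(arm.grab_frame('scene'),cv2.COLOR_RGB2BGR)
cv2.imwrite('pics/s5.png',cv2.resize(f[120:300,140:400],(800,554),interpolation=cv2.INTER_CUBIC))
goto([.7081,.0663,.115],-1.541);goto([.7081,.0663,.070],-1.541)
E
```

```text
t: 17.38
eef_pos: [0.502, 0.1103, 0.1126]
ee_rot: [-3.141, 0.001, -1.479]
force: [-0.2, 0.9, -3.1]
width: 0.0097
gripper_force: 45.0
d [ 0.0624 -0.2018 -0.0034] turn 0.062 q6 -0.51 F [-0.1 -0.5 -4.1]
d [ 0.0624 -0.2018  0.0416] turn 0.062 q6 -0.51 F [-0.1 -0.5 -4.1]
```

View pics/s5.png

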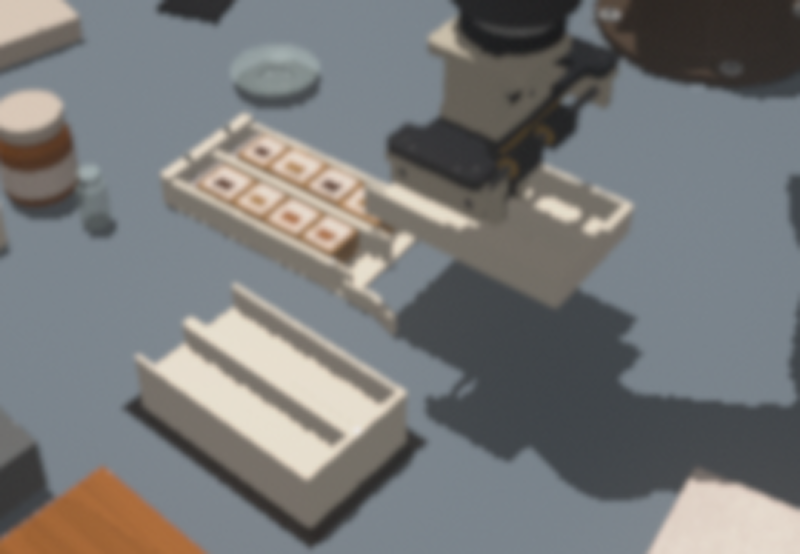

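The tray hangs level at about (500,210), the boxes stay packed in the receiver, and the pile's open end also faces left. Carrying it over now.

```bash
python3 nudge.py '[[0.0,0.01,-0.03,-0.005,0.02],[0.0,0.02,-0.06,-0.005,0.04],[0.0,0.03,-0.09,-0.005,0.062],[0.0,0.04,-0.12,-0.005,0.062],[0.0,0.05,-0.15,-0.005,0.062],[0.0,0.057,-0.18,-0.005,0.062],[0.0,0.0624,-0.2018,0,0.062],[0.0,0.0624,-0.2018,0.015,0.062],[0.0,0.0624,-0.2018,0.025,0.062],[0.0,0.0624,-0.2018,0.025,0.062]]'; python3 - <<'E'
from h import *
goto([.7081,.0663,.070],-1.541)
im=cv2.cvtColor(arm.grab_frame('top'),cv2.COLOR_RGB2BGR)
g=cv2.cvtColor(im,cv2.COLOR_BGR2LAB)
E
```

```text
t: 18.27
eef_pos: [0.7057, 0.0656, 0.0822]
ee_rot: [3.133, -0.002, -1.542]
force: [-1.4, -0.9, -3.7]
width: 0.0094
gripper_force: 45.0
d [-0.0006 -0.0025  0.0121] turn -0.001 q6 -0.34 F [-1.4 -0.9 -3.7]
```

```bash
python3 nudge.py '[[0.0,0,0,0,0],[0.0,0,0,0.006,0],[0.0,0,0,0.008,0],[0.0,0,0,0.008,0]]'; python3 - <<'E'
from h import *
goto([.7081,.0663,.070],-1.541)
E
```

```text
t: 18.65
eef_pos: [0.7084, 0.0667, 0.0799]
ee_rot: [3.141, 0.0, -1.54]
force: [-0.2, -0.4, -3.1]
width: 0.01
gripper_force: 45.0
d [0.0004 0.0004 0.0099] turn 0.001 q6 -0.34 F [-0.2 -0.4 -3.1]
```

```bash
python3 nudge.py '[[0.0,0,0,0.005,0],[0.0,0,0,0.008,0],[0.0,0,0,0.0095,0],[0.0,0,0,0.0095,0]]'; python3 nudge.py '[[0.0,0,0,0.001,0],[0.0,0,0,0.001,0]]'; python3 nudge.py '[[0.0,0,0,0.001,0],[0.0,0,0,0.001,0]]'
```

```text
t: 18.98
eef_pos: [0.7087, 0.0664, 0.0699]
ee_rot: [3.141, -0.0, -1.541]
force: [0.1, -0.7, -2.5]
width: 0.0095
gripper_force: 45.0
t: 19.15
eef_pos: [0.7091, 0.0664, 0.0697]
ee_rot: [-3.141, -0.0, -1.541]
force: [-1.3, 0.2, -1.4]
width: 0.0094
gripper_force: 45.0
t: 19.32
eef_pos: [0.709, 0.0664, 0.0696]
ee_rot: [-3.141, -0.0, -1.54]
force: [-3.6, 0.4, 5.3]
width: 0.0097
gripper_force: 45.0
```

Seated at z = 0.0696, with force now pushing back up. I'll release and lift clear.

```bash
python3 nudge.py '[[0.03,0,0,-0.001,0],[0.03,0,0,-0.001,0],[0.03,0,0,-0.001,0],[0.03,0,0,-0.001,0],[0.03,0,0,-0.02,0],[0.03,0,0,-0.05,0],[0.03,0,0,-0.09,0],[0.03,-0.04,0,-0.12,0],[0.03,-0.08,0,-0.13,0],[0.03,-0.12,0,-0.13,0],[0.03,-0.16,0,-0.13,0],[0.03,-0.2,0,-0.13,0],[0.03,-0.24,0,-0.13,0],[0.03,-0.24,0,-0.13,0]]' ; python3 - <<'E'
from h import *
im=cv2.cvtColor(arm.grab_frame('top'),cv2.COLOR_RGB2BGR); g=cv2.cvtColor(im,cv2.COLOR_BGR2LAB)
M=((g[...,2]>128)&(g[...,0]>110)).astype(np.uint8)*255
M[:80]=0;M[168:]=0;M[:,:172]=0;M[:,300:]=0
M=cv2.morphologyEx(M,cv2.MORPH_CLOSE,np.ones((5,5)));M=cv2.morphologyEx(M,cv2.MORPH_OPEN,np.ones((9,9)))
c=max(cv2.findContours(M,cv2.RETR_EXTERNAL,cv2.CHAIN_APPROX_NONE)[0],key=cv2.contourArea).reshape(-1,2)
m,th,h,ax,out=tray('top',c,.084); print(m.round(4),th.round(4),h.round(4))
for n,z,e,a,p in out: print('  n',n.round(3),'z',z,'off',np.median(e).round(4),'ang',round(float(a),3))
# backstop pads: displacement by correlating lane-end patches before / after
b=cv2.imread('pics/top0.png')
pad=lambda i,x0,y0:cv2.cvtColor(i,cv2.COLOR_BGR2GRAY)[y0-2:y0+3,x0-12:x0+12].mean(0).round().astype(int)
for x0,y0 in((329,183),(332,205)): print(pad(b,x0,y0));print(pad(im,x0,y0))
E
```

```text
t: 20.48
eef_pos: [0.7008, 0.3136, 0.1972]
ee_rot: [-3.141, 0.001, -1.536]
force: [-0.6, -0.3, -1.2]
width: 0.03
gripper_force: 0.0
[0.7022 0.0638] 1.5977 [0.0903 0.0619]
  n [-0.027  1.   ] z 0.084 off 0.1341 ang 0.008
  n [ 0.027 -1.   ] z 0.084 off 0.0442 ang 0.031
  n [-1.    -0.027] z 0.0 off -0.665 ang -1.537
  n [1.    0.027] z 0.084 off 0.7645 ang -1.54
[209 211 190 154 120 112 137 165 178 179 176 171 165 151 132 115 109 129
 165 190 202 204 190 160]
[116 123 143 174 200 205 189 163 155 166 171 166 157 143 127 109 101 122
 158 183 195 197 183 155]
[209 215 189 143 113 110 131 160 176 180 182 180 165 143 127 114 106 116
 147 176 193 203 200 173]
[ 94  94  99 120 158 185 184 166 159 168 174 171 157 136 120 105  96 109
 141 169 186 196 193 167]
```

```bash
python3 -c "
from station import arm;print(arm.job_done())"
```

```text
the job is handed in; nothing more can be done
None
```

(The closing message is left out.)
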